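# Reset the shared desk: everything back to its own holder

## Robot

A 6-joint arm with a two-finger parallel gripper is mounted at the origin on the work surface. World frame = base frame: x ahead of the robot, y to its left, z up, the work surface at z = 0. Lengths are in m, angles in rad, forces in N, time in s.
With the tool pointing down it reaches from about 0.325 to 0.75 m from the base axis. Payload 7.6 kg.
Tool frame: the origin (TCP) lies on the centre line of the jaws, within the pads' length; the fingertips stand 17 mm ahead of it and the grasp point (between the pads) lies 2 mm behind it (arm.tcp_to_tips is the distance from the TCP to the fingertips, in m); z points along the fingers, y is the line along which they close (so a half turn about z gives the same grasp; the last joint's range is limited). The gripper opens to 85 mm and grips with 20 to 120 N. Pads are 22 mm wide; open, the fingers measure 114 mm over their backs; the gripper's body (76 mm by 85 mm) begins 54 mm behind the grasp point. The pads swing forward as they close: fully open they stand 13 mm farther back than shut.
Start: joints at [-1.2, 0.052, 1.401, -0, 1.689, -0.07], TCP at [0.224, -0.475, 0.248] pointing down, gripper open.
Joint ranges: [-2.9, 2.9], [-0.91, 2.17], [0.12, 2.37], [-1.06, 4.2], [0.26, 2.73], [-2.93, 2.93]. Speed limits (rad/s): [2.57, 2.57, 3.01, 3.14, 3.14, 3.14].

## Interface

Orientations are given as a rotation vector (axis times angle).
In Python, from rig import arm gives the robot as it stands.
- The arm moves only by the tool jog_arm, never from a script. Its argument "motion" is a list of rows, each an object with "slide": the shift along the world's x, y, z in cm, a list of three; "twist": the turn, a rotation vector about the world's x, y, z in rad, a list of three. A call has 1 to 12 rows; each row shifts and turns the commanded pose from where the row before left it; what a row does not reach is not made up. A row lasts 1/10 s, in which the tool goes at most 50 mm and 8.59 degrees, less where a joint would pass 70% of its speed; a pose out of reach is approached as far as the arm can. A call is refused whole if a number of a shift passes 5 or a number of a turn 0.15, either way. A call with a gripper value outside its range is refused whole. "fingers" is the closure, from 0 (fully open) to 1 (shut), set as the call begins (left out, the last holds). The fingers move at their own pace and stop on an object; the grip force is fixed at half the most. Time passes only in rows, so rows that do not move let the fingers close. It gives the time, the measured TCP pose, the force, the opening and the grip force at its end, in the units of the state.
- arm.get_state(): the state, without advancing time (a new reading comes with each control period).
- arm.get_image(name): name is "side" or "top"; returns the picture (400x640x3 uint8, red, green, blue); there is no depth.
- arm.get_calibration(name): a dict with "intrinsics" (3x3 intrinsics, pixels), "R" (3x3) and "t" (3): a world point X has camera coordinates R X + t. Camera axes: x right, y down, z forward; pixel columns grow to the right and rows downward; lengths in m; the calibration is good to about 2 mm. A picture is of the moment at which its call begins. get_calibration takes no time and is no camera call.
- arm.job_done(): hands the job in; it is judged then, once.
Trained networks look in the newest picture that a camera, given by its name, has taken for a name from the list of things; names that differ only in an ending like _2 or _b are one class to them, and where a whole thing is asked for, a point or a joint stands for the part that bears it (a point fixed in the world has none). Each returns a list of dicts, best first, with "p" (0 to 1); they miss things now and then, are a little off and sometimes report something else, mostly with a low value. They report only what shows in the picture. A call takes as long as a camera call.
- arm.silhouettes(camera, name): "mask" (400x640 bool, what is visible of it) and "extent" ([left, top, right, bottom] in pixels, round what is visible of it).
- arm.place_of(camera, name): "uv" ([column, row] in pixels: a listed point, or the origin of a listed thing).
The state is a dict: "clock": time; "joint_pos": joint angles; "dq": joint speeds; "effort": joint torques, N m; "tcp_pos": TCP position; "ee_rot": TCP orientation; "contact_force": force on the tool from outside, world axes, zero at the start; "moment": the same for the moment, N m; "opening": finger opening in m; "grip_force": force on a finger pad.
Only numpy, scipy, OpenCV 4.12 (cv2) and the standard library are available. Lean on these libraries where they do the work, as an engineer would, in place of code of your own. Each camera call takes 0.05 s, during which the arm holds its last target. There are 200 camera calls.

## Task

Reset this shared desk for the next person: put the red stapler in the long brass tray, the yellow note block in the white memo tray, the espresso cup upright in the middle of the cork coaster, and the mouse on the outline drawn on its charging pad. Lay each one flat and straight along its holder (either way round will do; the cup's handle may point anywhere), and set things down rather than drop them. Leave the plant and the pen cup where they are.

Things in the scene. Friction and masses are not known exactly. Their poses are not given: they have to be found in the camera images.
- stapler: Red and black desk stapler lying the right way up, loose, about 0.2 kg: 130 long (its x axis), 36 wide over the black base plate (its y axis), 53 high. The red cover, to be gripped across y, is 26 wide and spans heights 28 to 52; the base plate reaches up to 8. Origin: centre of the underside; z up.
- notes: Solid block of yellow sticky notes, loose, about 0.12 kg: 76 long (x axis) by 51 wide (y axis, grip across it), 40 high. Origin: centre of the underside; z up.
- cup: Empty white espresso cup standing upright, loose, about 0.14 kg: 58 high, outer diameter 54 at the foot, 61 at height 10 and 62 at the rim (its wall is upright in between, 3.5 thick), with a handle on its +y side reaching 50 from the axis. Grip it across its x axis, clear of the handle. Origin: centre of the underside, on the axis; z up.
- mouse: Light grey computer mouse with a black wheel, loose, about 0.1 kg: 104 long (x axis, wheel towards +x), 58 wide (y axis, grip across it; the sides are upright between heights 11 and 19 and rounded above and below), 36 high. Origin: centre of the underside; z up.
- stapler_tray: Holder of the stapler: long shallow brass tray lined with grey felt, fixed to the desk. Outside 170 (x axis) by 66 (y axis), 14 high; inside 160 by 56, its floor at height 5. Origin: centre of the underside, on the desk.
- memo_tray: Holder of the note block: white shallow tray, fixed to the desk. Outside 110 (x axis) by 84 (y axis), 14 high; inside 100 by 74, its floor at height 5. Origin: centre of the underside, on the desk.
- coaster: Holder of the cup: flat round light cork coaster, fixed to the desk, 92 across, its top at height 6. Origin: centre of the underside, on the desk.
- charging_pad: Holder of the mouse: flat dark grey charging pad with a white outline of the mouse (108 by 62) drawn on it, fixed to the desk. 128 (x axis) by 84 (y axis), its top at height 7; a small black plug at its -x end sticks out 7. The outline is centred on the pad and lies along x. Origin: centre of the underside, on the desk.
- plant: Bystander: small plant with yellow blossom in a terracotta pot, 86 across, about 190 high over all, loose beside the work, on the left. Origin: centre of the underside.
- pen_cup: Bystander: dark round pen cup with pens, 78 across, about 170 high over all, loose beside the work, on the right. Origin: centre of the underside.

How it is judged:
At the end, for the whole second after the job is handed in: All rest level, touching the holder's floor or top: stapler within 18 mm along, 14 across, 15 deg of its tray's middle and length; notes 15 mm each way, 20 deg; cup upright within 15 mm of the coaster's centre; mouse on its outline within 15 mm along, 12 across, 15 deg. Either way round is right (x of stapler in the frame of stapler_tray between -0.018 and 0.018 m and y of stapler in the frame of stapler_tray between -0.014 and 0.014 m and z of stapler in the frame of stapler_tray between 0.002 and 0.008 m and angle between each of stapler, notes, cup, mouse's own z axis and vertical below 0.1 rad and linear speed of each of stapler, notes, cup, mouse below 0.02 m/s and angular speed of each of stapler, notes, cup, mouse below 0.2 rad/s and angle between the x axis of stapler and the x axis of stapler_tray, either way round below 0.26 rad and x of notes in the frame of memo_tray between -0.015 and 0.015 m and y of notes in the frame of memo_tray between -0.015 and 0.015 m and z of notes in the frame of memo_tray between 0.002 and 0.008 m and angle between the x axis of notes and the x axis of memo_tray, either way round below 0.35 rad and horizontal distance between cup and coaster below 0.015 m and z of cup in the frame of coaster between 0.003 and 0.009 m and x of mouse in the frame of charging_pad between -0.015 and 0.015 m and y of mouse in the frame of charging_pad between -0.012 and 0.012 m and z of mouse in the frame of charging_pad between 0.004 and 0.01 m and angle between the x axis of mouse and the x axis of charging_pad, either way round below 0.26 rad).
It fails at once if one of the four things is dropped (falls free of the fingers by some 2 cm or more) ((linear speed of stapler above 0.65 m/s and contact force between stapler and the fingers below 0.02 N) or (linear speed of notes above 0.65 m/s and contact force between notes and the fingers below 0.02 N) or (linear speed of cup above 0.65 m/s and contact force between cup and the fingers below 0.02 N) or (linear speed of mouse above 0.65 m/s and contact force between mouse and the fingers below 0.02 N)).
It fails at once if the plant is moved by more than 3 cm or tipped (distance of plant from where it was at the start of the episode above 0.03 m or angle between plant's own z axis and vertical above 0.35 rad).
It fails at once if the pen cup is moved by more than 3 cm or tipped (distance of pen_cup from where it was at the start of the episode above 0.03 m or angle between pen_cup's own z axis and vertical above 0.35 rad).
It also fails if it takes over 106 s, if anything falls off the work surface, if the arm or the gripper's body presses on something with over 40 N, if the wrist force passes 120 N, or if a joint passes its speed limit or range.

## Working session

There is one attempt and no reset: what is moved stays moved. The work goes in short steps, Python scripts to look and compute and a tool call to move; the robot and the scene stay as the last step left them, time stands still between calls to the robot, and variables do not carry over. Pictures are saved under pics/ and viewed, at most 14 in all, crops included, and the job is handed in when it is done.

Besides the shell and the picture viewer there is one more tool, called as a command line: name --argument value ..., lists and objects as JSON in quotes. jog_arm: Moves the arm, as the interface text tells. Its arguments: {"type":"object","properties":{"motion":{"type":"array"},"fingers":{"type":"number"}},"required":["motion"]}

```bash
ls; mkdir -p pics; cat > h.py <<'E'
import numpy as np,cv2
from rig import arm
def cal(c):
    k=arm.get_calibration(c);return np.array(k["intrinsics"]),np.array(k["R"]),np.array(k["t"])
def ray(c,uv):
    K,R,t=cal(c);d=R.T@np.linalg.solve(K,[uv[0],uv[1],1.]);return -R.T@t,d
def onz(c,uv,z):
    o,d=ray(c,uv);return o+d*(z-o[2])/d[2]
def tri(uv1,uv2):
    a,d=ray("top",uv1);b,e=ray("side",uv2)
    s=np.linalg.lstsq(np.c_[d,-e],b-a,rcond=None)[0];p,q=a+s[0]*d,b+s[1]*e
    return (p+q)/2,np.linalg.norm(p-q)
def rect(mask,c,z):
    "min-area rectangle of mask contour projected to height z: centre, size, long-axis angle"
    cs=cv2.findContours(mask.astype(np.uint8),cv2.RETR_EXTERNAL,cv2.CHAIN_APPROX_NONE)[0]
    p=max(cs,key=len)[:,0].astype(float)
    P=np.array([onz(c,u,z)[:2] for u in p])
    (cx,cy),(w,h),a=cv2.minAreaRect((P*1000).astype(np.float32))
    if w<h:a+=90;w,h=h,w
    return np.round([cx,cy,w,h,(a+90)%180-90],1)
E
python3 - <<'E'
from h import *
for c in("top","side"):
    cv2.imwrite(f"pics/{c}0.png",arm.get_image(c)[:,:,::-1]); K,R,t=cal(c);print(c,(-R.T@t).round(3),R[2].round(2),K[0,0])
H=dict(stapler=.0,notes=.04,cup=.058,mouse=.015,stapler_tray=.014,memo_tray=.014,coaster=.006,charging_pad=.007,plant=.05,pen_cup=.1)
for n,z in H.items():
    r={}
    for c in("top","side"):
        q=arm.place_of(c,n); r[c]=q[0]["uv"] if q else None
        print(n,c,[(np.round(x["uv"]),round(x["p"],2)) for x in q[:2]])
    if r["top"] is not None and r["side"] is not None: 
        p,e=tri(r["top"],r["side"]);print("  tri",p.round(4),round(e,4))
    s=arm.silhouettes("top",n)
    if s: print("  rect",rect(s[0]["mask"],"top",z),round(s[0]["p"],2),s[0]["extent"])
print(arm.get_state())
E
```

```text
pics
top [0.223 0.012 1.805] [ 0.17 -0.   -0.99] 504.5901633554312
side [0.051 0.934 1.059] [ 0.33 -0.64 -0.7 ] 402.636547912919
stapler top [(array([290., 154.]), 0.79), (array([166., 200.]), 0.25)]
stapler side [(array([272., 226.]), 0.89), (array([318., 290.]), 0.61)]
  tri [ 0.6684  0.1271 -0.0082] 0.0006
  rect [670.1 139.6 135.2  36.3  24.6] 0.89 [279.2, 134.9, 297.7, 172.4]
notes top [(array([405., 235.]), 0.83)]
notes side [(array([388., 180.]), 0.55)]
  tri [ 0.3721 -0.2882  0.004 ] 0.0019
  rect [ 359.5 -281.2   75.1   57.4   30.6] 0.73 [394.7, 225.6, 415.7, 250.8]
cup top [(array([235., 232.]), 0.67), (array([359., 209.]), 0.61)]
cup side [(array([321., 292.]), 0.91)]
  tri [0.3758 0.3132 0.0124] 0.0062
  rect [379.2 308.3  65.9  60.9  77.9] 0.74 [224.0, 222.5, 244.0, 238.7]
mouse top [(array([228., 183.]), 0.71)]
mouse side [(array([265., 280.]), 0.92)]
  tri [0.5545 0.3466 0.0079] 0.0004
  rect [556.  345.2 101.1  58.1 -31.6] 0.88 [217.1, 169.1, 241.0, 197.5]
stapler_tray top [(array([300., 204.]), 0.77)]
stapler_tray side [(array([324., 234.]), 0.91)]
  tri [0.4783 0.08
[... 1097 characters left out ...]
6 [468.5, 190.4, 503.7, 214.4]
{'clock': 1.6, 'joint_pos': array([-1.20030999e+00,  5.22330515e-02,  1.40068298e+00, -9.40486852e-06,
        1.68857615e+00, -7.02869519e-02]), 'dq': array([ 0.00068259,  0.00098102, -0.00140314,  0.00100569, -0.00098187,
       -0.00087799]), 'effort': array([-6.86552630e-05, -3.81533396e+01, -3.60308540e+01, -8.37243056e-05,
        2.89116861e-04,  3.26122984e-05]), 'tcp_pos': array([ 0.22402139, -0.47483877,  0.24831463]), 'ee_rot': array([3.06550903e+00, 6.86750209e-01, 9.09330936e-06]), 'contact_force': array([ 0.63162172, -0.68943586, -0.47486022]), 'moment': array([0.01727976, 0.02552111, 0.02087399]), 'grip_force': 0.0, 'opening': 0.0853253698140727}
```

View pics/top0.png

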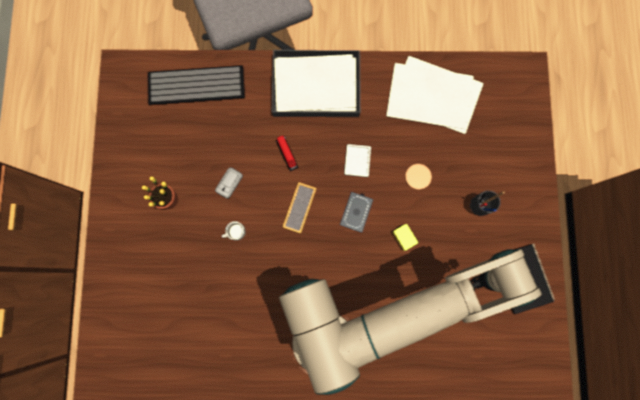

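View pics/side0.png

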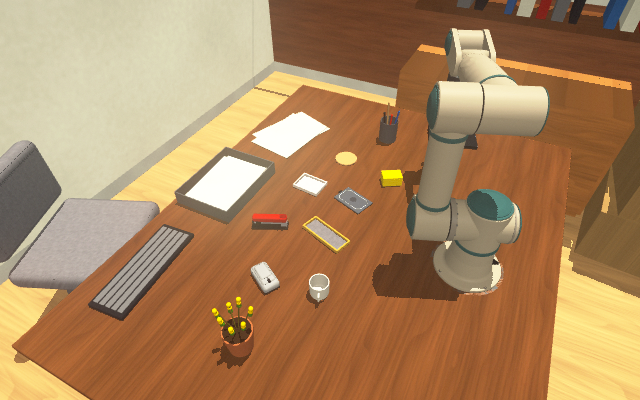

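The top view shows the stapler at (288,153), notes (405,237), cup (235,231), mouse (229,183), brass tray (300,207), memo tray (358,160), coaster (418,176) and pad (357,211). The networks agree with this. The side view shows all of them unoccluded, so I'll refine by fitting box and disc models to the masks in both views.

```bash
cat > fit.py <<'E'
from h import *
from scipy.optimize import minimize
def box(x0,x1,y0,y1,z0,z1): return np.array([[x,y,z] for x in(x0,x1) for y in(y0,y1) for z in(z0,z1)])/1000
def cyl(rz,sx=1,sy=1): 
    a=np.linspace(0,2*np.pi,40); return np.vstack([np.c_[r*sx*np.cos(a),r*sy*np.sin(a),0*a+z] for r,z in rz])/1000
def sup(l,w,z,n=3.5):
    a=np.linspace(0,2*np.pi,40);c,s=np.cos(a),np.sin(a);return np.c_[l/2*np.sign(c)*abs(c)**(2/n),w/2*np.sign(s)*abs(s)**(2/n),0*a+z]/1000
def B(l,w,h): return box(-l/2,l/2,-w/2,w/2,0,h)
M=dict(stapler=[B(130,36,8),box(-62,62,-13,13,8,52)],notes=[B(76,51,40)],cup=[cyl([(27,0),(30.5,10),(31,58)]),box(-4,4,28,50,15,45)],
 mouse=[np.vstack([sup(92,46,0),sup(104,58,11),sup(104,58,19),sup(60,30,36)])],stapler_tray=[B(170,66,14)],memo_tray=[B(110,84,14)],
 coaster=[cyl([(46,0),(46,6)])],charging_pad=[B(128,84,7)])
S=4
def render(n,p,c):
    x,y,yaw,z=p;K,R,t=cal(c);im=np.zeros((400*S,640*S),np.uint8);C,s=np.cos(yaw),np.sin(yaw)
    for P in M[n]:
        W=P@np.array([[C,s,0],[-s,C,0],[0,0,1]])+[x,y,z];q=(W@R.T+t)@K.T;q=(q[:,:2]/q[:,2:]+.5)*S
        cv2.fillConvexPoly(im,cv2.convexHull(np.round(q*16).astype(np.int32)),255,shift=4)
    return cv2.resize(im,(640,400),interpolation=cv2.INTER_AREA)/255.
def fit(n,x0,masks,zfix=None):
    def cost(v):
        z=v[3]/100 if zfix is None else zfix;e=0
        for c,m in masks.items():
            r=render(n,[v[0]/100,v[1]/100,v[2],z],c);e+=np.abs(r-m).sum()/m.sum()
        return e
    best=None
    for yaw in x0[2]:
        s=np.array([x0[0]*100,x0[1]*100,yaw]+([0] if zfix is None else []))
        sim=np.vstack([s]+[s+np.eye(len(s))[i]*[1.2,1.2,.3,1][i] for i in range(len(s))])
        r=minimize(cost,s,method="Nelder-Mead",options=dict(initial_simplex=sim,maxfev=250,xatol=.01,fatol=1e-4))
        if best is None or r.fun<best.fun:best=r
    return best
def masks(n,cams=("top","side")):
    o={}
    for c in cams:
        q=arm.silhouettes(c,n)
        if q and q[0]["p"]>.4:o[c]=q[0]["mask"].astype(float)
    return o
E
python3 - <<'E'
from fit import *
arm.get_image("top");arm.get_image("side");print("tips",arm.tcp_to_tips)
r=np.radians
I=dict(stapler=(.67,.137,[r(24)]),notes=(.365,-.285,[r(30),r(60),r(-30)]),cup=(.376,.31,[r(60),r(130),r(-160)]),mouse=(.555,.346,[r(-32)]),
stapler_tray=(.468,.09,[r(-20)]),memo_tray=(.64,-.118,[r(-5)]),coaster=(.583,-.341,[0]),charging_pad=(.455,-.115,[r(-20)]))
for n,i in I.items():
    m=masks(n)
    for z in (0,None):
        f=fit(n,i,m,z);print(n,list(m),"free z" if z is None else "z0",f.x.round(2),"deg",round(np.degrees(f.x[2]),1),"cost",round(f.fun,3))
E
```

```text
tips 0.017
stapler ['top', 'side'] z0 [66.73 13.74  0.45] deg 25.6 cost 0.397
stapler ['top', 'side'] free z [66.8  13.86  0.44  0.33] deg 25.0 cost 0.408
notes ['top', 'side'] z0 [ 36.27 -28.43   0.51] deg 29.3 cost 0.278
notes ['top', 'side'] free z [ 36.21 -28.23   0.49   0.61] deg 28.4 cost 0.199
cup ['top', 'side'] z0 [38.19 31.03  0.44] deg 25.1 cost 0.215
cup ['top', 'side'] free z [38.05 31.2  -2.86  0.42] deg -164.0 cost 0.218
mouse ['top', 'side'] z0 [55.72 34.39 -0.5 ] deg -28.6 cost 0.234
mouse ['top', 'side'] free z [55.67 34.37 -0.49  0.36] deg -28.1 cost 0.225
stapler_tray ['top', 'side'] z0 [47.14  8.79 -0.32] deg -18.3 cost 0.215
stapler_tray ['top', 'side'] free z [46.93  9.06 -0.33  0.53] deg -19.0 cost 0.181
memo_tray ['side'] z0 [ 64.48 -12.43  -0.13] deg -7.3 cost 0.057
memo_tray ['side'] free z [ 64.14 -11.79  -0.14   0.66] deg -8.3 cost 0.063
coaster ['top', 'side'] z0 [ 5.861e+01 -3.426e+01  4.000e-02] deg 2.5 cost 0.182
coaster ['top', 'side'] free z [ 58.46 -34.     0.06   0.42] deg 3.3 cost 0.141
charging_pad ['top', 'side'] z0 [ 45.47 -11.7   -0.34] deg -19.3 cost 0.166
charging_pad ['top', 'side'] free z [ 45.34 -11.46  -0.34   0.44] deg -19.7 cost 0.137
```

Heights come out within 5 mm of the text, all standing on the desk. Notes first: (0.362, -0.283), yaw 28.5°.

jog_arm --motion '[{"slide":[2.3,3.2,-1.5],"twist":[0,0,0.055]},{"slide":[2.3,3.2,-1.5],"twist":[0,0,0]},{"slide":[2.3,3.2,-1.5],"twist":[0,0,0]},{"slide":[2.3,3.2,-1.5],"twist":[0,0,0]},{"slide":[2.3,3.2,-1.5],"twist":[0,0,0]},{"slide":[2.3,3.2,-1.5],"twist":[0,0,0]},{"slide":[0,0,-3],"twist":[0,0,0]},{"slide":[0,0,-3],"twist":[0,0,0]},{"slide":[0,0,-2],"twist":[0,0,0]},{"slide":[0,0,0],"twist":[0,0,0]},{"slide":[0,0,0],"twist":[0,0,0]}]' --fingers 0

```text
clock: 3.6
tcp_pos: [0.3622, -0.283, 0.0789]
ee_rot: [3.045, 0.771, 0.0]
contact_force: [0.5, -0.0, 0.2]
opening: 0.0852
grip_force: 0.0
```

jog_arm --motion '[{"slide":[0,0,-2.4],"twist":[0,0,0]},{"slide":[0,0,-2.4],"twist":[0,0,0]},{"slide":[0,0,0],"twist":[0,0,0]},{"slide":[0,0,0],"twist":[0,0,0]}]'

```text
clock: 4.0
tcp_pos: [0.3626, -0.2834, 0.0319]
ee_rot: [3.044, 0.77, 0.001]
contact_force: [0.8, -1.0, 1.1]
opening: 0.0852
grip_force: 0.0
```

jog_arm --motion '[{"slide":[0,0,0],"twist":[0,0,0]},{"slide":[0,0,0],"twist":[0,0,0]},{"slide":[0,0,0],"twist":[0,0,0]},{"slide":[0,0,0],"twist":[0,0,0]},{"slide":[0,0,0],"twist":[0,0,0]},{"slide":[0,0,0],"twist":[0,0,0]},{"slide":[0,0,0],"twist":[0,0,0]},{"slide":[0,0,0],"twist":[0,0,0]}]' --fingers 1

```text
clock: 4.8
tcp_pos: [0.3629, -0.2836, 0.032]
ee_rot: [3.043, 0.77, 0.003]
contact_force: [-0.8, 0.1, 7.3]
opening: 0.05
grip_force: 63.4
```

jog_arm --motion '[{"slide":[0,0,2],"twist":[0,0,0]},{"slide":[0,0,4],"twist":[0,0,0]},{"slide":[3.5,2.05,0],"twist":[0,0,-0.077]},{"slide":[3.5,2.05,0],"twist":[0,0,-0.077]},{"slide":[3.5,2.05,0],"twist":[0,0,-0.077]},{"slide":[3.5,2.05,0],"twist":[0,0,-0.077]},{"slide":[3.5,2.05,0],"twist":[0,0,-0.077]},{"slide":[3.5,2.05,0],"twist":[0,0,-0.077]},{"slide":[3.5,2.05,0],"twist":[0,0,-0.077]},{"slide":[3.4,2.1,0],"twist":[0,0,-0.077]},{"slide":[0,0,0],"twist":[0,0,0]},{"slide":[0,0,0],"twist":[0,0,0]}]'

```text
clock: 6.0
tcp_pos: [0.6411, -0.1177, 0.0896]
ee_rot: [3.136, -0.186, -0.002]
contact_force: [0.2, -0.1, -0.8]
opening: 0.0499
grip_force: 62.5
```

jog_arm --motion '[{"slide":[0,0,-2],"twist":[0,0,0]},{"slide":[0,0,-2],"twist":[0,0,0]},{"slide":[0,0,-0.6],"twist":[0,0,0]},{"slide":[0,0,-0.5],"twist":[0,0,0]},{"slide":[0,0,0],"twist":[0,0,0]},{"slide":[0,0,0],"twist":[0,0,0]}]'

```text
clock: 6.6
tcp_pos: [0.6414, -0.1187, 0.0406]
ee_rot: [3.135, -0.189, 0.003]
contact_force: [0.3, 0.1, -0.9]
opening: 0.0498
grip_force: 62.5
```

jog_arm --motion '[{"slide":[0,0,-0.3],"twist":[0,0,0]},{"slide":[0,0,-0.2],"twist":[0,0,0]},{"slide":[0,0,0],"twist":[0,0,0]},{"slide":[0,0,0],"twist":[0,0,0]}]'

```text
clock: 7.0
tcp_pos: [0.6419, -0.1186, 0.037]
ee_rot: [3.135, -0.188, 0.004]
contact_force: [-4.6, 1.4, 8.3]
opening: 0.0501
grip_force: 63.6
```

jog_arm --motion '[{"slide":[0,0,0],"twist":[0,0,0]},{"slide":[0,0,0],"twist":[0,0,0]},{"slide":[0,0,0],"twist":[0,0,0]},{"slide":[0,0,0],"twist":[0,0,0]},{"slide":[0,0,0],"twist":[0,0,0]},{"slide":[0,0,1],"twist":[0,0,0]},{"slide":[0,0,4],"twist":[0,0,0]},{"slide":[0,0,4],"twist":[0,0,0]},{"slide":[0.4,4,0],"twist":[0,0,0.09]},{"slide":[0.4,4,0],"twist":[0,0,0.09]},{"slide":[0.4,4,0],"twist":[0,0,0.09]},{"slide":[0.4,4,0],"twist":[0,0,0.09]}]' --fingers 0

```text
clock: 8.2
tcp_pos: [0.6572, 0.0431, 0.1255]
ee_rot: [3.118, 0.381, 0.002]
contact_force: [0.9, -0.1, -0.6]
opening: 0.0856
grip_force: 0.0
```

jog_arm --motion '[{"slide":[0.4,3.2,0],"twist":[0,0,0.066]},{"slide":[0.4,3.2,0],"twist":[0,0,0.066]},{"slide":[0.3,3.1,0],"twist":[0,0,0.066]},{"slide":[0,0,0],"twist":[0,0,0]},{"slide":[0,0,-2.5],"twist":[0,0,0]},{"slide":[0,0,-3],"twist":[0,0,0]},{"slide":[0,0,-2.9],"twist":[0,0,0]},{"slide":[0,0,0],"twist":[0,0,0]},{"slide":[0,0,0],"twist":[0,0,0]}]'

```text
clock: 9.1
tcp_pos: [0.6682, 0.1361, 0.0412]
ee_rot: [3.067, 0.681, -0.0]
contact_force: [0.3, -0.1, 0.4]
opening: 0.0852
grip_force: 0.0
```

jog_arm --motion '[{"slide":[0,0,0],"twist":[0,0,0]},{"slide":[0,0,0],"twist":[0,0,0]},{"slide":[0,0,0],"twist":[0,0,0]},{"slide":[0,0,0],"twist":[0,0,0]},{"slide":[0,0,0],"twist":[0,0,0]},{"slide":[0,0,0],"twist":[0,0,0]},{"slide":[0,0,0],"twist":[0,0,0]},{"slide":[0,0,0],"twist":[0,0,0]},{"slide":[0,0,0],"twist":[0,0,0]},{"slide":[0,0,0],"twist":[0,0,0]}]' --fingers 1

```text
clock: 10.1
tcp_pos: [0.6684, 0.1368, 0.0412]
ee_rot: [3.066, 0.682, 0.002]
contact_force: [-0.6, -0.7, 4.7]
opening: 0.0247
grip_force: 59.8
```

jog_arm --motion '[{"slide":[0,0,2],"twist":[0,0,0]},{"slide":[0,0,3.5],"twist":[0,0,0]},{"slide":[-3.3,-0.8,0],"twist":[0,0,-0.128]},{"slide":[-3.3,-0.8,0],"twist":[0,0,-0.128]},{"slide":[-3.3,-0.8,0],"twist":[0,0,-0.128]},{"slide":[-3.3,-0.8,0],"twist":[0,0,-0.128]},{"slide":[-3.3,-0.8,0],"twist":[0,0,-0.128]},{"slide":[-3.3,-0.8,0],"twist":[0,0,-0.128]},{"slide":[0,0,0],"twist":[0,0,0]},{"slide":[0,0,0],"twist":[0,0,0]}]'

```text
clock: 11.1
tcp_pos: [0.4697, 0.0886, 0.0951]
ee_rot: [3.099, -0.515, -0.0]
contact_force: [0.0, 0.0, -0.6]
opening: 0.0251
grip_force: 59.2
```

```bash
python3 - <<'E'
from h import *
a=arm.get_image("top")[130:260,260:440];b=arm.get_image("side")[130:310,250:420]
f=lambda i:cv2.resize(i[:,:,::-1],(400,400*i.shape[0]//i.shape[1]),interpolation=cv2.INTER_CUBIC)
A,B=f(a),f(b);h=max(len(A),len(B));pad=lambda i:np.pad(i,((0,h-len(i)),(0,0),(0,0)))
cv2.imwrite("pics/s1.png",np.hstack([pad(A),pad(B)]));print(arm.get_state()["tcp_pos"])
E
```

```text
[0.47083761 0.08881486 0.09555435]
```

View pics/s1.png

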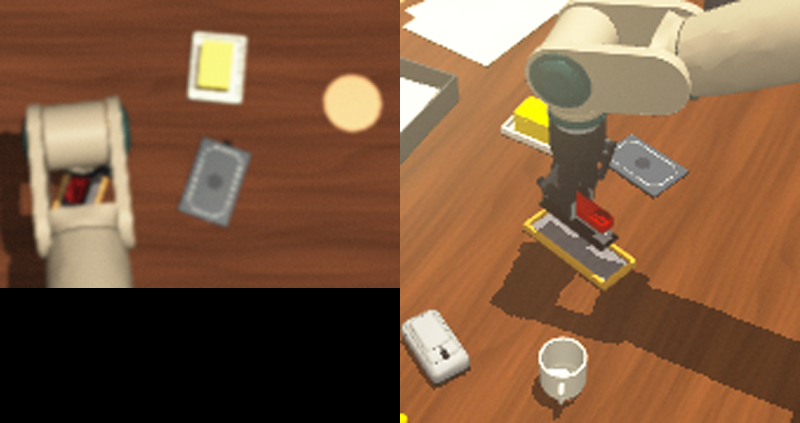

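The notes sit in the memo tray, at crop (217,65) in the top view. The stapler hangs aligned over its tray, at (595,215) in the side crop. Lowering it now.

jog_arm --motion '[{"slide":[0,0,-2],"twist":[0,0,0]},{"slide":[0,0,-1.8],"twist":[0,0,0]},{"slide":[0,0,-0.6],"twist":[0,0,0]},{"slide":[0,0,-0.3],"twist":[0,0,0]},{"slide":[0,0,-0.2],"twist":[0,0,0]},{"slide":[0,0,0],"twist":[0,0,0]},{"slide":[0,0,0],"twist":[0,0,0]}]'

```text
clock: 11.9
tcp_pos: [0.4705, 0.0887, 0.047]
ee_rot: [-3.099, 0.516, -0.002]
contact_force: [-1.0, -0.7, -1.8]
opening: 0.025
grip_force: 59.2
```

jog_arm --motion '[{"slide":[0,0,-0.15],"twist":[0,0,0]},{"slide":[0,0,0],"twist":[0,0,0]},{"slide":[0,0,0],"twist":[0,0,0]}]'

```text
clock: 12.2
tcp_pos: [0.4707, 0.0887, 0.0462]
ee_rot: [-3.099, 0.516, -0.003]
contact_force: [-2.7, -0.2, 5.1]
opening: 0.0249
grip_force: 60.0
```

jog_arm --motion '[{"slide":[0,0,0],"twist":[0,0,0]},{"slide":[0,0,0],"twist":[0,0,0]},{"slide":[0,0,0],"twist":[0,0,0]},{"slide":[0,0,0],"twist":[0,0,0]},{"slide":[0,0,0],"twist":[0,0,0]},{"slide":[0,0,1],"twist":[0,0,0]},{"slide":[0,0,4],"twist":[0,0,0]},{"slide":[0,0,4],"twist":[0,0,0]},{"slide":[1.2,3.6,0],"twist":[0,0,-0.024]},{"slide":[1.2,3.6,0],"twist":[0,0,-0.024]},{"slide":[1.2,3.6,0],"twist":[0,0,-0.024]},{"slide":[1.2,3.6,0],"twist":[0,0,-0.024]}]' --fingers 0

```text
clock: 13.4
tcp_pos: [0.5185, 0.2342, 0.1358]
ee_rot: [-3.07, 0.666, -0.001]
contact_force: [1.4, 0.4, 0.0]
opening: 0.0853
grip_force: 0.0
```

jog_arm --motion '[{"slide":[1.2,3.6,0],"twist":[0,0,-0.024]},{"slide":[1.2,3.6,0],"twist":[0,0,-0.024]},{"slide":[1.4,3.8,0],"twist":[0,0,-0.026]},{"slide":[0,0,0],"twist":[0,0,0]},{"slide":[0,0,-2.5],"twist":[0,0,0]},{"slide":[0,0,-2.5],"twist":[0,0,0]},{"slide":[0,0,0],"twist":[0,0,0]},{"slide":[0,0,0],"twist":[0,0,0]}]'

```text
clock: 14.2
tcp_pos: [0.5561, 0.3422, 0.0857]
ee_rot: [3.043, -0.778, -0.0]
contact_force: [0.7, 0.8, 1.0]
opening: 0.085
grip_force: 0.0
```

```bash
python3 - <<'E'
from h import *
a=arm.get_image("top")[140:250,190:370];b=arm.get_image("side")[190:330,230:390]
f=lambda i:cv2.resize(i[:,:,::-1],(400,400*i.shape[0]//i.shape[1]),interpolation=cv2.INTER_CUBIC)
A,B=f(a),f(b);h=max(len(A),len(B));pad=lambda i:np.pad(i,((0,h-len(i)),(0,0),(0,0)))
cv2.imwrite("pics/s2.png",np.hstack([pad(A),pad(B)]));s=arm.get_state();print(s["tcp_pos"],s["ee_rot"],s["joint_pos"])
E
```

```text
[0.55687578 0.3427951  0.08725111] [-3.0417727   0.77748416 -0.00364305] [ 4.95364375e-01  5.08744611e-01  1.18022349e+00 -8.62994308e-05
  1.44954480e+00  2.56665990e+00]
```

View pics/s2.png

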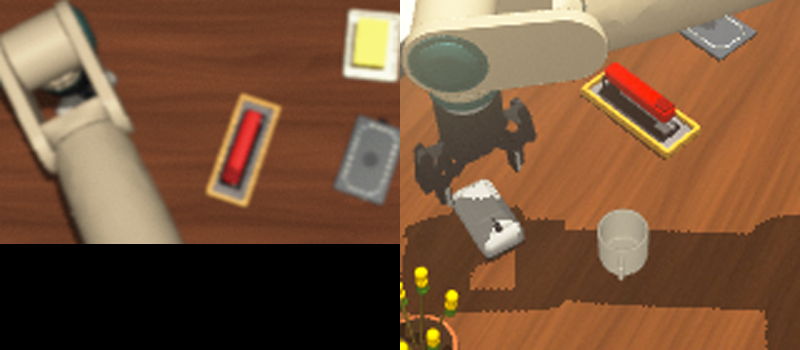

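The stapler lies straight in the brass tray at crop (243,148). The open fingers straddle the mouse, at (488,215) in the side crop.

jog_arm --motion '[{"slide":[0,0.1,-2.5],"twist":[0,0,0]},{"slide":[0,0,-2.5],"twist":[0,0,0]},{"slide":[0,0,-1.0],"twist":[0,0,0]},{"slide":[0,0,-0.4],"twist":[0,0,0]},{"slide":[0,0,0],"twist":[0,0,0]},{"slide":[0,0,0],"twist":[0,0,0]}]'

```text
clock: 14.9
tcp_pos: [0.5569, 0.3441, 0.0226]
ee_rot: [-3.042, 0.777, -0.003]
contact_force: [0.3, -0.1, 0.2]
opening: 0.0855
grip_force: 0.0
```

jog_arm --motion '[{"slide":[0,0,0],"twist":[0,0,0]},{"slide":[0,0,0],"twist":[0,0,0]},{"slide":[0,0,0],"twist":[0,0,0]},{"slide":[0,0,0],"twist":[0,0,0]},{"slide":[0,0,0],"twist":[0,0,0]},{"slide":[0,0,0],"twist":[0,0,0]},{"slide":[0,0,0],"twist":[0,0,0]}]' --fingers 1

```text
clock: 15.6
tcp_pos: [0.5567, 0.344, 0.0222]
ee_rot: [-3.042, 0.777, -0.003]
contact_force: [0.4, -0.0, 6.3]
opening: 0.0569
grip_force: 65.3
```

jog_arm --motion '[{"slide":[0,0,2],"twist":[0,0,0]},{"slide":[0,0,4],"twist":[0,0,0]},{"slide":[0,0,4],"twist":[0,0,0]},{"slide":[-0.9,-3.8,0],"twist":[0,0,0.013]},{"slide":[-0.9,-3.8,0],"twist":[0,0,0.013]},{"slide":[-0.9,-3.8,0],"twist":[0,0,0.013]},{"slide":[-0.9,-3.8,0],"twist":[0,0,0.013]},{"slide":[-0.9,-3.8,0],"twist":[0,0,0.013]},{"slide":[-0.9,-3.8,0],"twist":[0,0,0.013]}]'

```text
clock: 16.5
tcp_pos: [0.5011, 0.1142, 0.1204]
ee_rot: [3.072, -0.657, -0.001]
contact_force: [1.2, -0.8, -0.9]
opening: 0.0569
grip_force: 64.7
```

jog_arm --motion '[{"slide":[-0.8,-3.8,0],"twist":[0,0,0.013]},{"slide":[-0.8,-3.8,0],"twist":[0,0,0.013]},{"slide":[-0.8,-3.8,0],"twist":[0,0,0.013]},{"slide":[-0.8,-3.8,0],"twist":[0,0,0.013]},{"slide":[-0.8,-3.8,0],"twist":[0,0,0.013]},{"slide":[-0.8,-3.8,0],"twist":[0,0,0.013]},{"slide":[0,0,0],"twist":[0,0,0]},{"slide":[0,0,0],"twist":[0,0,0]}]'

```text
clock: 17.3
tcp_pos: [0.4536, -0.1127, 0.1205]
ee_rot: [-3.094, 0.541, 0.001]
contact_force: [0.2, 0.4, -1.1]
opening: 0.0565
grip_force: 64.6
```

jog_arm --motion '[{"slide":[0,-0.2,-3],"twist":[0,0,0]},{"slide":[0,0,-3],"twist":[0,0,0]},{"slide":[0,0,-1.8],"twist":[0,0,0]},{"slide":[0,0,-0.8],"twist":[0,0,0]},{"slide":[0,0,-0.3],"twist":[0,0,0]},{"slide":[0,0,0],"twist":[0,0,0]},{"slide":[0,0,0],"twist":[0,0,0]}]'

```text
clock: 18.0
tcp_pos: [0.4548, -0.1143, 0.0329]
ee_rot: [3.095, -0.537, 0.003]
contact_force: [0.4, 0.5, -0.4]
opening: 0.0568
grip_force: 64.6
```

jog_arm --motion '[{"slide":[0,0,-0.2],"twist":[0,0,0]},{"slide":[0,0,-0.2],"twist":[0,0,0]},{"slide":[0,0,0],"twist":[0,0,0]},{"slide":[0,0,0],"twist":[0,0,0]}]'

```text
clock: 18.4
tcp_pos: [0.4546, -0.1145, 0.0291]
ee_rot: [3.095, -0.538, 0.002]
contact_force: [-3.2, 0.9, 7.2]
opening: 0.0572
grip_force: 65.6
```

jog_arm --motion '[{"slide":[0,0,0],"twist":[0,0,0]},{"slide":[0,0,0],"twist":[0,0,0]},{"slide":[0,0,0],"twist":[0,0,0]},{"slide":[0,0,0],"twist":[0,0,0]},{"slide":[0,0,0],"twist":[0,0,0]},{"slide":[0,0,1],"twist":[0,0,0]},{"slide":[0,0,4],"twist":[0,0,0]},{"slide":[0,0,5],"twist":[0,0,0]},{"slide":[-0.5,2.6,0],"twist":[0,0,0.14]},{"slide":[-0.5,2.6,0],"twist":[0,0,0.14]},{"slide":[-0.5,2.6,0],"twist":[0,0,0.14]},{"slide":[-0.5,2.6,0],"twist":[0,0,0.14]}]' --fingers 0

```text
clock: 19.6
tcp_pos: [0.4339, -0.0094, 0.1288]
ee_rot: [3.122, 0.347, 0.002]
contact_force: [0.2, -0.3, -0.5]
opening: 0.0852
grip_force: 0.0
```

jog_arm --motion '[{"slide":[-0.5,2.6,0],"twist":[0,0,0.14]},{"slide":[-0.5,2.6,0],"twist":[0,0,0.14]},{"slide":[-0.5,2.6,0],"twist":[0,0,0.14]},{"slide":[-0.5,2.6,0],"twist":[0,0,0.14]},{"slide":[-0.5,2.6,0],"twist":[0,0,0.14]},{"slide":[-0.5,2.6,0],"twist":[0,0,0.14]},{"slide":[-0.5,2.6,0],"twist":[0,0,0.14]},{"slide":[-0.4,2.6,0],"twist":[0,0,0.14]},{"slide":[-0.4,2.6,0],"twist":[0,0,0.14]},{"slide":[0,0,0],"twist":[0,0,0.14]},{"slide":[0,0,0],"twist":[0,0,0.14]}]'

```text
clock: 20.7
tcp_pos: [0.3908, 0.2245, 0.1286]
ee_rot: [1.998, 2.424, 0.001]
contact_force: [0.9, -0.2, -0.6]
opening: 0.0855
grip_force: 0.0
```

```bash
python3 - <<'E'
from fit import *
a=arm.get_image("top")[140:250,260:440];b=arm.get_image("side")
s=arm.get_state();r=s["ee_rot"];print(s["tcp_pos"],2*np.arctan2(r[1],r[0]))
m=masks("cup",("side",));f=fit("cup",(.381,.311,[.44]),m,0);print("cup side",f.x,f.fun)
for n,i in dict(mouse=(.4546,-.1145,[-.34]),charging_pad=(.4546,-.1145,[-.34]),notes=(.642,-.119,[-.12])).items():
    m=masks(n);f=fit(n,i,m,.007 if n=="mouse" else .005 if n=="notes" else 0);print(n,list(m),f.x.round(2),f.fun.round(3))
b=b[190:330,230:390]
f=lambda i:cv2.resize(i[:,:,::-1],(400,400*i.shape[0]//i.shape[1]),interpolation=cv2.INTER_CUBIC)
A,B=f(a),f(b);h=max(len(A),len(B));pad=lambda i:np.pad(i,((0,h-len(i)),(0,0),(0,0)))
cv2.imwrite("pics/s3.png",np.hstack([pad(A),pad(B)]))
E
```

```text
[0.3910145  0.2239205  0.12848905] 1.7575551710504436
cup side [38.3874849  30.65574183  0.40382525] 0.07530204000792236
mouse ['top'] [151.3  -35.23  -0.48] 1.0
charging_pad ['top', 'side'] [ 45.45 -11.49  -0.32] 6.514
notes ['top', 'side'] [ 64.18 -11.6   -0.15] 0.714
```

View pics/s3.png

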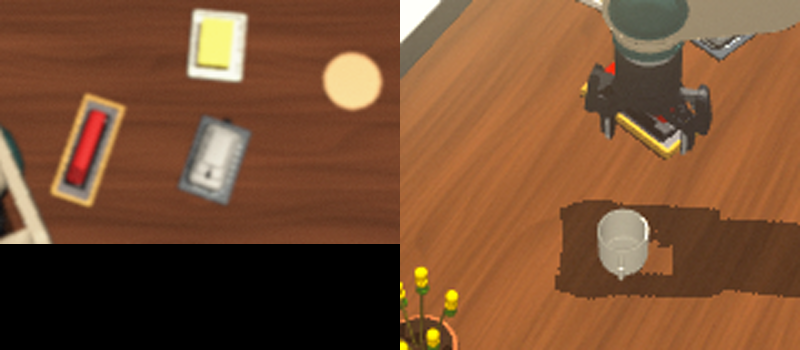

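The mouse sits on its outline at crop (213,158). The cup's handle points towards the side camera, at (622,272) in the crop, matching a yaw of about 25°.

jog_arm --motion '[{"slide":[-0.3,2.9,0],"twist":[0,0,0.08]},{"slide":[-0.3,2.9,0],"twist":[0,0,0.08]},{"slide":[-0.3,2.8,0],"twist":[0,0,0.08]},{"slide":[0,0,0],"twist":[0,0,0]},{"slide":[0,0,0],"twist":[0,0,0]},{"slide":[0,0,-2],"twist":[0,0,0]}]'

```text
clock: 21.75
tcp_pos: [0.3835, 0.31, 0.1101]
ee_rot: [1.704, 2.637, 0.008]
contact_force: [-0.2, -0.3, 0.4]
opening: 0.0854
grip_force: 0.0
```

```bash
python3 - <<'E'
from h import *
b=arm.get_image("side")[210:320,260:380];cv2.imwrite("pics/s4.png",cv2.resize(b[:,:,::-1],(480,440),interpolation=cv2.INTER_CUBIC))
s=arm.get_state();r=s["ee_rot"];print(s["tcp_pos"],2*np.arctan2(r[1],r[0]))
E
```

```text
[0.38147975 0.30836186 0.10501224] -4.2894982800491555
```

View pics/s4.png

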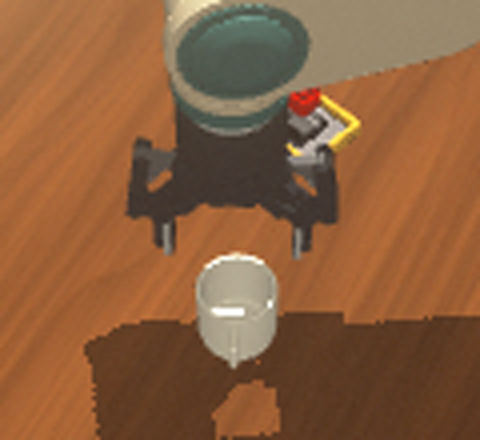

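The fingers, at columns 168 and 298, straddle the cup, centred at 237.

jog_arm --motion '[{"slide":[0,0.1,-2],"twist":[0,0,0]},{"slide":[0,0,-2],"twist":[0,0,0]},{"slide":[0,0,-2],"twist":[0,0,0]},{"slide":[0,0,-1],"twist":[0,0,0]},{"slide":[0,0,0],"twist":[0,0,0]},{"slide":[0,0,0],"twist":[0,0,0]}]'

```text
clock: 22.4
tcp_pos: [0.3825, 0.3106, 0.0387]
ee_rot: [1.704, 2.639, 0.001]
contact_force: [0.4, 0.1, 0.2]
opening: 0.0853
grip_force: 0.0
```

jog_arm --motion '[{"slide":[0,0,0],"twist":[0,0,0]},{"slide":[0,0,0],"twist":[0,0,0]},{"slide":[0,0,0],"twist":[0,0,0]},{"slide":[0,0,0],"twist":[0,0,0]},{"slide":[0,0,0],"twist":[0,0,0]},{"slide":[0,0,0],"twist":[0,0,0]},{"slide":[0,0,0],"twist":[0,0,0]}]' --fingers 1

```text
clock: 23.1
tcp_pos: [0.3828, 0.3111, 0.0392]
ee_rot: [1.702, 2.639, 0.003]
contact_force: [-0.8, -1.3, 5.9]
opening: 0.0592
grip_force: 65.4
```

jog_arm --motion '[{"slide":[0,0,2],"twist":[0,0,0]},{"slide":[0,0,4],"twist":[0,0,0]},{"slide":[0,0,4],"twist":[0,0,0]},{"slide":[0.6,-2.0,0],"twist":[0,0,0]},{"slide":[1.2,-3.9,0],"twist":[0,0,0]},{"slide":[1.2,-3.9,0],"twist":[0,0,0]},{"slide":[1.2,-3.9,0],"twist":[0,0,0]},{"slide":[1.2,-3.9,0],"twist":[0,0,0]},{"slide":[1.2,-3.9,0],"twist":[0,0,0]},{"slide":[1.2,-3.9,0],"twist":[0,0,0]},{"slide":[1.2,-3.9,0],"twist":[0,0,0]},{"slide":[1.2,-3.9,0],"twist":[0,0,0]}]'

```text
clock: 24.3
tcp_pos: [0.484, -0.023, 0.1377]
ee_rot: [-1.703, -2.64, -0.0]
contact_force: [0.4, 0.2, -0.7]
opening: 0.0593
grip_force: 65.4
```

jog_arm --motion '[{"slide":[1.2,-3.9,0],"twist":[0,0,0]},{"slide":[1.2,-3.9,0],"twist":[0,0,0]},{"slide":[1.2,-3.9,0],"twist":[0,0,0]},{"slide":[1.2,-3.9,0],"twist":[0,0,0]},{"slide":[1.2,-3.9,0],"twist":[0,0,0]},{"slide":[1.2,-3.9,0],"twist":[0,0,0]},{"slide":[1.2,-3.9,0],"twist":[0,0,0]},{"slide":[1.2,-3.9,0],"twist":[0,0,0]},{"slide":[0,0,0],"twist":[0,0,0]},{"slide":[0,0,0],"twist":[0,0,0]}]'

```text
clock: 25.3
tcp_pos: [0.5796, -0.3337, 0.1365]
ee_rot: [-1.703, -2.637, -0.001]
contact_force: [0.2, 0.3, -1.8]
opening: 0.0592
grip_force: 65.3
```

jog_arm --motion '[{"slide":[0.6,-0.7,-2],"twist":[0,0,0]},{"slide":[0,0,-3],"twist":[0,0,0]},{"slide":[0,0,-2],"twist":[0,0,0]},{"slide":[0,0,-1],"twist":[0,0,0]},{"slide":[0,0,-0.5],"twist":[0,0,0]},{"slide":[0,0,-0.2],"twist":[0,0,0]},{"slide":[0,0,0],"twist":[0,0,0]},{"slide":[0,0,0],"twist":[0,0,0]}]'

```text
clock: 26.1
tcp_pos: [0.5866, -0.3406, 0.0523]
ee_rot: [1.702, 2.638, 0.0]
contact_force: [-0.7, 0.7, -1.8]
opening: 0.0595
grip_force: 65.3
```

```bash
python3 - <<'E'
from h import *
b=arm.get_image("side")[110:210,290:430];cv2.imwrite("pics/s5.png",cv2.resize(b[:,:,::-1],(560,400),interpolation=cv2.INTER_CUBIC))
print(arm.get_state()["tcp_pos"])
E
```

```text
[ 0.58648784 -0.34061293  0.0520961 ]
```

View pics/s5.png

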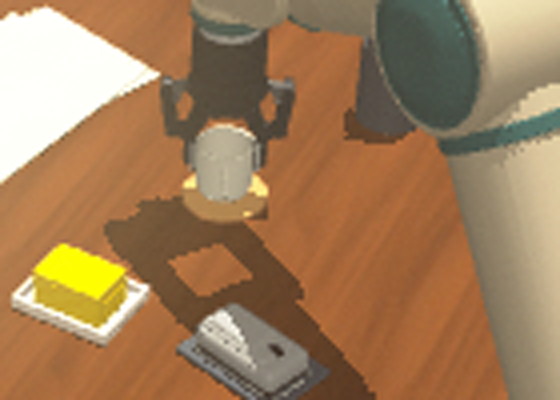

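The cup hangs over the middle of the coaster (cup at column 225, coaster at 226). Lowering the last 7 mm.

jog_arm --motion '[{"slide":[0,0,-0.3],"twist":[0,0,0]},{"slide":[0,0,-0.2],"twist":[0,0,0]},{"slide":[0,0,-0.2],"twist":[0,0,0]},{"slide":[0,0,0],"twist":[0,0,0]},{"slide":[0,0,0],"twist":[0,0,0]}]'

```text
clock: 26.65
tcp_pos: [0.5862, -0.3406, 0.0452]
ee_rot: [1.703, 2.639, -0.0]
contact_force: [-2.6, 1.8, 5.3]
opening: 0.0594
grip_force: 66.0
```

Contact at 5 N. Releasing, lifting and backing away to look.

jog_arm --motion '[{"slide":[0,0,0],"twist":[0,0,0]},{"slide":[0,0,0],"twist":[0,0,0]},{"slide":[0,0,0],"twist":[0,0,0]},{"slide":[0,0,0],"twist":[0,0,0]},{"slide":[0,0,0],"twist":[0,0,0]},{"slide":[0,0,1],"twist":[0,0,0]},{"slide":[0,0,4],"twist":[0,0,0]},{"slide":[0,0,4],"twist":[0,0,0]},{"slide":[0,0,4],"twist":[0,0,0]},{"slide":[0,0,4],"twist":[0,0,0]}]' --fingers 0

```text
clock: 27.65
tcp_pos: [0.5859, -0.3402, 0.2166]
ee_rot: [1.702, 2.639, 0.0]
contact_force: [-0.8, -0.3, 0.5]
opening: 0.0851
grip_force: 0.0
```

jog_arm --motion '[{"slide":[-4,0,0],"twist":[0,0,0]},{"slide":[-4,0,0],"twist":[0,0,0]},{"slide":[-4,0,0],"twist":[0,0,0]},{"slide":[-4,0,0],"twist":[0,0,0]},{"slide":[-4,0,0],"twist":[0,0,0]},{"slide":[-4,0,0],"twist":[0,0,0]},{"slide":[0,0,0],"twist":[0,0,0]},{"slide":[0,0,0],"twist":[0,0,0]}]'

```text
clock: 28.45
tcp_pos: [0.3458, -0.3406, 0.215]
ee_rot: [1.703, 2.637, -0.0]
contact_force: [0.1, 0.1, 0.5]
opening: 0.0854
grip_force: 0.0
```

```bash
python3 - <<'E'
from fit import *
a=arm.get_image("top")[130:260,270:450];b=arm.get_image("side")[110:270,260:440]
for n,i,z in (("cup",(.586,-.341,[.44]),.006),("stapler",(.4706,.0887,[-.33]),.005),("stapler_tray",(.47,.089,[-.33]),0),("mouse",(.4546,-.1145,[-.34]),.007),("charging_pad",(.4546,-.1145,[-.34]),0),("notes",(.642,-.119,[-.12]),.005),("memo_tray",(.642,-.119,[-.12]),0)):
    m=masks(n);f=fit(n,i,m,z);print(n,list(m),f.x.round(2),f.fun.round(3))
f=lambda i:cv2.resize(i[:,:,::-1],(400,400*i.shape[0]//i.shape[1]),interpolation=cv2.INTER_CUBIC)
A,B=f(a),f(b);h=max(len(A),len(B));pad=lambda i:np.pad(i,((0,h-len(i)),(0,0),(0,0)))
cv2.imwrite("pics/s6.png",np.hstack([pad(A),pad(B)]))
E
```

```text
cup ['top', 'side'] [ 58.83 -34.43   0.82] 2.324
stapler ['top', 'side'] [46.88  9.12 -0.37] 0.473
stapler_tray ['top'] [46.75  9.   -0.32] 0.756
mouse ['top', 'side'] [ 45.47 -11.24  -0.34] 0.313
charging_pad ['top', 'side'] [ 45.44 -11.51  -0.33] 3.271
notes ['top', 'side'] [ 64.07 -11.66  -0.08] 0.284
memo_tray ['top', 'side'] [ 64.34 -11.96  -0.08] 2.839
```

View pics/s6.png

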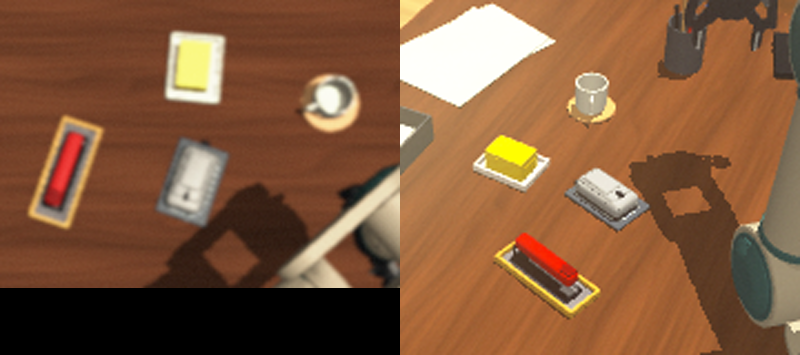

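The cup is upright on the coaster, at crop (333,98) top and (591,95) side. The stapler, notes and mouse all sit flat and centred in their holders, so I'm handing in.

```bash
python3 -c "
from rig import arm;print(arm.job_done())"
```

```text
the job is handed in; nothing more can be done
None
```

The stapler, note block, cup and mouse are each set down flat and straight in their holders, the plant and pen cup were not touched, and I handed the job in at about 29 s on the robot's clock; the hand-in call gave no verdict.

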